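Slide the card reader onto its counter mount

TASK

Fit the card reader to the counter mount: line it up with the mount and slide it along the table so that the open gap of its C-shaped foot goes round the headed post, then keep pushing until it is fully home and both spring catches have snapped into the notches in its sides. Leave it lying flat and locked, and do not disturb the jars standing around.

Things in the scene. Friction and masses are not known exactly. Their poses are not given: they have to be found in the camera images.
- reader: Loose card reader, 0.3 to 0.6 kg, lying flat, 142 mm long (its x), 90 mm wide (its y): grey foot 18 mm thick, black keypad housing over its rear, top 43 mm high. Its +x points out of the open mouth of its C. Origin: underside, where the post's axis sits when fully home. Starts 90 to 130 mm short of the post, 30 to 60 mm to the mount's right (-y), turned up to 0.22 rad. Slides with 1 to 7 N.
- reader_back (a point): Middle of the reader's flat upright back face (90 mm wide, 34 mm high), 85 mm behind the reader's origin and 12 mm above its underside; axes as the reader's.
- reader_side (a point): Middle of the reader's straight right side (its -y side): reader x = -30 mm, y = -45 mm, 9 mm up. The side is flat and upright from reader x = -85 to +24 mm; 34 mm high from -85 to -24 mm, then 18 mm. The left side mirrors it at y = +45 mm.
- reader_mouth (a point): Centre of the mouth of the C, reader x = 48 mm, 9 mm up. The mouth is 54 mm wide and narrows to a throat 22 mm wide (x = 30 to 14), then a gap 28 mm wide that ends at x = -8. Two round arm tips, radius 9 mm, end at x = 57. On the outside, between each arm (ending at x = 24) and its tip, is a notch for a spring catch.
- mount: Steel bracket fixed to the table, 6 mm high, E-shaped from above: cross bar at x = 65 to 85 mm, 172 mm wide; a 12 mm spine from it back to the post; side arms to two catch blocks (36 x 24 x 26 mm high, at x = 34, y = +-74 mm). Origin on the table under the post. Its +x, towards the robot, is the way the reader must point and travel to go on; y is left of that. Behind x = -14 mm it has nothing.
- post (a point): On the axis of the upright post, 12 mm above the table. The post is 16 mm thick with a round head 28 mm across from 24 to 30 mm above the table; the head does not pass through the C, so the reader comes on only from the side, flat on the table.
- catch_left (a joint): Left spring catch, ball-nosed (m): 0 = fully out, nose 40 mm from the mount's centre line; grows as the nose is pressed away from that line. The reader's arm tip presses it out by about 5 mm, then it springs back to 0 in the notch (it is at 0 with no reader there too). Pushing the reader past both catches takes 4 to 12 N; then the post against the bottom of the gap is a hard stop.
- catch_right (a joint): Right spring catch, the mirror image of the left one.
- jar_peach: Peach-coloured jar with a cream lid, 60 mm across, 92 mm high, standing beyond the stapler, to the robot's left of the reader; origin at the centre of its underside. To be left alone.
- jar_berry: Berry-coloured jar with a grey lid, 70 mm across, 86 mm high, near the table's front edge, left of the call bell; origin at the centre of its underside. To be left alone.

How it is judged:
At the end, for the whole second after the job is handed in: The post stands at the bottom of the reader's C gap (within 5 mm of fully home, 5.5 mm sideways), both catches have sprung back out to within 2 mm in its notches, the reader lies flat (within 0.06 rad, not raised by 4 mm), points along the mount (within 0.15 rad) and is at rest (x of post in the frame of reader between -0.003 and 0.005 m and y of post in the frame of reader between -0.0055 and 0.0055 m and angle between the x axis of reader and the x axis of mount, either way round below 0.15 rad and angle between reader's own z axis and vertical below 0.06 rad and height (world z) of reader below 0.004 m and value of joint each of catch_left, catch_right below 0.002 m and linear speed of reader below 0.01 m/s); the robot touches nothing.
It fails at once if the peach jar is pushed more than 20 mm or tipped (distance of jar_peach from where it was at the start of the episode above 0.02 m or angle between jar_peach's own z axis and vertical above 0.3 rad).
It fails at once if the berry jar is pushed more than 20 mm or tipped (distance of jar_berry from where it was at the start of the episode above 0.02 m or angle between jar_berry's own z axis and vertical above 0.3 rad).
It also fails if it takes over 48 s, if anything falls off the work surface, if the arm or the gripper's body presses on something with over 40 N, if the wrist force passes 120 N, or if a joint passes its speed limit or range.

ROBOT

A 7-joint arm with a two-finger parallel gripper is mounted at the origin on a cart in front of the work surface, level with it; the furniture and walls round the work are solid. World frame = base frame: x ahead of the robot, y to its left, z up, the work surface at z = 0. Lengths are in m, angles in rad, forces in N, time in s.
With the tool pointing down it reaches from about 0.425 to 0.875 m from the base axis. Payload 4.7 kg.
Tool frame: the origin (TCP) lies midway between the tips of the shut fingers; the grasp point (between the pads) lies ctrl.grasp_offset behind it (ctrl.grasp_offset is the distance from the TCP to the grasp point, in m); z points along the fingers, y is the line along which they close (so a half turn about z gives the same grasp; the last joint's range is limited). The gripper opens to 87 mm and grips with 3 to 60 N. Pads are 19 mm wide; open, the fingers measure 117 mm over their backs; the gripper's body (75 mm by 190 mm) begins 51 mm behind the grasp point.
Start: joints at [1.322, 0.321, -0.07, 1.45, 0.023, 1.371, -0.057], TCP at [0.169, -0.628, 0.223] pointing down, gripper open.
Joint ranges: [-2.86, 2.86], [-0.3, 2.09], [-1.38, 1.24], [0.06, 2.45], [-1.56, 4.7], [0.09, 2.05], [-2.69, 2.69]. Speed limits (rad/s): [2.57, 2.57, 3.14, 3.14, 3.14, 3.14, 3.14].

INTERFACE

Orientations are given as a rotation vector (axis times angle).
In Python, from bench import ctrl gives the robot as it stands. The module is installed in compiled form; this text tells all that it offers.
- The arm moves only by the tool jog_arm, never from a script. Its argument "moves" is one flat list of numbers, 7 for each row, row after row: the shift along the tool's x, y, z in units of 30 cm (1.0 is 30 cm), then the turn, a rotation vector about the tool's x, y, z in units of 60 degrees (1.0 is 60 degrees), then the gripper's target within -1 to 1 (fully open at 1, half-way at 0, shut at -1). In form: [x, y, z, wx, wy, wz, fingers, x, y, z, wx, wy, wz, fingers, ...]. A call has exactly 8 rows; each row is the pose to reach, as a shift and turn from the pose commanded when the call began, along the tool's axes at that moment; what a row does not reach only later rows make up. A row lasts 1/8 s, in which the tool goes at most 62.5 mm and 10.7 degrees, less where a joint would pass 70% of its speed; a pose out of reach is approached as far as the arm can. A call with a number of a shift or a turn outside -1 to 1 is refused whole. A call with a gripper value outside its range is refused whole. The fingers move at their own pace and stop on an object; "newtons" is the grip in N (left out, the last holds). Time passes only in rows, so rows that repeat a pose let the fingers close, or fill a call up. It gives the time, the measured TCP pose, the force, the opening and the grip force at its end, in the units of the state.
- ctrl.get_state(): the state, without advancing time (a new reading comes with each control period).
- ctrl.get_image(name): name is "scene" or "top" or "wrist"; returns a dict with "pixels" (400x640x3 uint8, red, green, blue), "fx", "fy", "cx", "cy" (pixels), "xyz" and "rotation" of the camera in the world; the wrist camera has in their place "tool_from_camera" (4x4, takes a point from camera to tool coordinates, whose origin is the TCP and whose axes are the flange's). Camera axes: x right, y up, looking along -z (the intrinsics and any distortion apply to the point x, -y, -z); pixel columns grow to the right and rows downward; lengths in m; the calibration is good to about 2 mm. The wrist camera is an equidistant fisheye: a pixel r from the principal point sees the ray r / f radians off the axis. A picture is of the moment at which its call begins: read the wrist's pose just before it. There is no depth.
- ctrl.close_job(): hands the job in; it is judged then, once.
The state is a dict: "time": time; "joint_positions": joint angles; "qd": joint speeds; "joint_torque": joint torques, N m; "position": TCP position; "tool_rot": TCP orientation; "ft_force": force on the tool from outside, world axes, zero at the start; "torque": the same for the moment, N m; "grip_width": opening from 0.0 (shut) to 1.0 (fully open); "grip_force": force on a finger pad.
Only numpy, scipy, OpenCV 4.12 (cv2) and the standard library are available. Lean on these libraries where they do the work, as an engineer would, in place of code of your own. Each camera call takes 0.05 s, during which the arm holds its last target. There are 200 camera calls.

## Working session

There is one attempt and no reset: what is moved stays moved. The work goes in short steps, Python scripts to look and compute and a tool call to move; the robot and the scene stay as the last step left them, time stands still between calls to the robot, and variables do not carry over. Pictures are saved under pics/ and viewed, at most 10 in all, crops included, and the job is handed in when it is done.

Besides the shell and the picture viewer there is one more tool, called after "Call:" as name(argument=value, ...), one argument or row to a line, values as JSON. jog_arm: Moves the arm, as the interface text tells. Its arguments: {"type":"object","properties":{"moves":{"type":"array"},"newtons":{"type":"number"}},"required":["moves"]}

```bash
mkdir -p pics
cat > h.py <<'E'
import numpy as np, cv2
from scipy.spatial.transform import Rotation as R
from bench import ctrl
def grab(n,f=None):
    im=ctrl.get_image(n)
    if f: cv2.imwrite('pics/'+f,cv2.cvtColor(im['pixels'],cv2.COLOR_RGB2BGR))
    return im
def ray(im,u,v):
    d=np.array([(u-im['cx'])/im['fx'],-(v-im['cy'])/im['fy'],-1.])
    M=np.array(im['rotation']); M=M if M.shape==(3,3) else R.from_rotvec(M).as_matrix()
    return np.array(im['xyz']),M@d
def onz(im,u,v,z):
    o,d=ray(im,u,v); return o+d*(z-o[2])/d[2]
E
python3 - <<'E'
from h import *
for n in('scene','top'):
    i=grab(n,n+'0.png'); print(n,{k:i[k] for k in i if k!='pixels'})
print(ctrl.get_state(),ctrl.grasp_offset)
E
```

```text
scene {'fx': 430.2192056372839, 'fy': 430.2192056372839, 'cx': 319.8098252942746, 'cy': 201.41779921643754, 'xyz': array([0.19746226, 0.29423844, 0.73858542]), 'rotation': array([ 0.31774092, -0.92445184, -2.3845377 ])}
top {'fx': 387.8016930983882, 'fy': 387.8016930983882, 'cx': 326.00365698862834, 'cy': 196.76401132575387, 'xyz': array([ 0.47890858, -0.2165446 ,  0.90645246]), 'rotation': array([ 0.06680525, -0.07288195, -1.56747729])}
{'time': 0.1, 'joint_positions': array([ 1.32209228,  0.32173063, -0.07008897,  1.4515147 ,  0.02258705,
        1.3707949 , -0.0568895 ]), 'qd': array([-1.15134752e-03, -1.17788661e-03, -1.55677339e-04, -3.66365469e-04,
        3.54374777e-04, -7.02598116e-04, -7.54377707e-05]), 'joint_torque': array([ 1.92331581e-04, -4.92572558e+01, -4.05537793e-01, -3.13397276e+01,
       -6.40366226e-02,  3.94733995e-02,  6.90410366e-05]), 'position': array([ 0.16870009, -0.62723309,  0.22160198]), 'tool_rot': array([-3.11288098e+00, -4.11471142e-01,  4.61602750e-04]), 'ft_force': array([-0.48815188, -0.26939136, -0.65582307]), 'torque': array([ 0.02301841, -0.05325422, -0.04955808]), 'grip_force': 0.0, 'grip_width': 0.9997463964676763} 0.0187
```

View pics/top0.png

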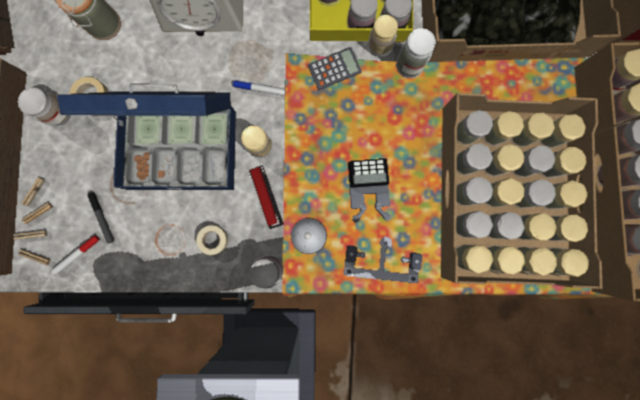

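View pics/scene0.png

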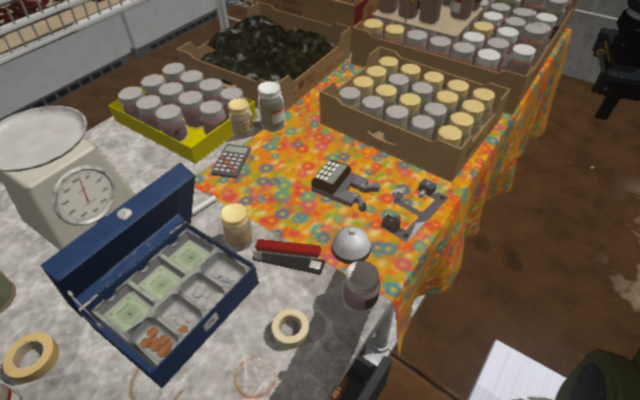

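The top view shows the reader at about (368,185), with its mouth facing down towards the mount post at about (386,243). The jars are at (255,138) for peach and near (265,270) for berry. I'll zoom in.

Run:
```python
from h import *
a=cv2.imread('pics/top0.png')[145:295,335:435]; b=cv2.imread('pics/scene0.png')[145:245,305:455]
cv2.imwrite('pics/c1.png',cv2.resize(a,None,fx=4,fy=4,interpolation=2))
cv2.imwrite('pics/c2.png',cv2.resize(b,None,fx=5,fy=5,interpolation=2))
im=ctrl.get_image('top')
for (u,v,z) in [(386,243,.03),(350,165,.043),(387,165,.043),(310,235,.05),(255,138,.092),(265,270,.086),(460,95,.1),(450,280,.1),(285,290,0)]: print(u,v,onz(im,u,v,z))
```

```text
386 243 [ 0.45312379 -0.35485437  0.03      ]
350 165 [ 0.62788506 -0.2737156   0.043     ]
387 165 [ 0.62810988 -0.35710719  0.043     ]
310 235 [ 0.47086056 -0.18478452  0.05      ]
255 138 [ 0.67720712 -0.06771828  0.092     ]
265 270 [ 0.39829749 -0.09260538  0.086     ]
460 95 [ 0.77025048 -0.50602486  0.1       ]
450 280 [ 0.38003774 -0.47427802  0.1       ]
285 290 [ 0.34457505 -0.12624071  0.        ]
```

View pics/c1.png

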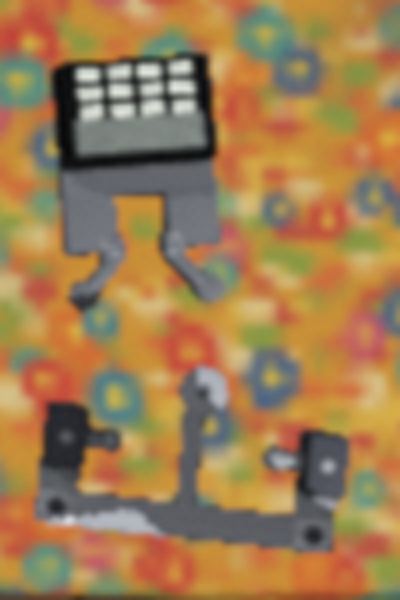

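View pics/c2.png

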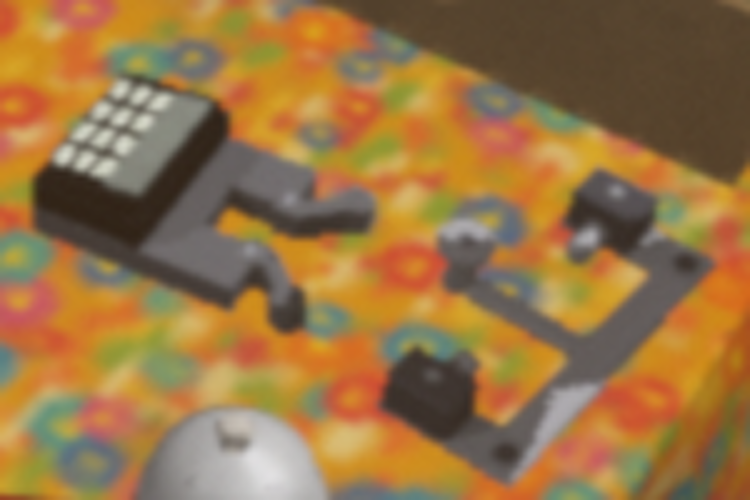

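Run:
```python
from h import *
T=ctrl.get_image('top'); S=ctrl.get_image('scene')
def t(x,y,z): return onz(T,335+(x+.5)/4-.5,145+(y+.5)/4-.5,z)[:2]*1000
def s(x,y,z): return onz(S,305+(x+.5)/5-.5,145+(y+.5)/5-.5,z)[:2]*1000
p=lambda n,*a:print(n,*[np.round(q,1) for q in a])
bl=t(326,464,.026); br=t(66,436,.026)
def pose(bl,br):
    y=(bl-br)/np.linalg.norm(bl-br); x=np.array([y[1],-y[0]]); return (bl+br)/2-34*x,x,np.linalg.norm(bl-br)
p('mount top',bl,br,*pose(bl,br)); p('head top',t(205,386,.03))
bl=s(610,190,.026); br=s(432,372,.026)
p('mount scn',bl,br,*pose(bl,br)); p('head scn',s(466,234,.03))
p('bar corners top',t(37,518,.006),t(331,550,.006))
A=t(66,250,.018);B=t(218,242,.018);C=t(83,296,.018);D=t(210,292,.018)
p('arm front corners',A,B,[np.linalg.norm(A-B)]); p('tips',C,D,[np.linalg.norm(C-D)])
E_,F=t(57,68,.038),t(207,55,.038); p('back edge',E_,F,[np.linalg.norm(E_-F)])
p('scene back corners z34?',s(38,182,.034),s(130,78,.04)); p('scene fronts',s(240,288,.018),s(315,182,.018),s(288,310,.018),s(357,205,.018))
p('housing front edge',t(66,165,.03),t(215,158,.03))
```

```text
mount top [ 413.8 -422.8] [ 429.1 -276.7] [ 455.2 -353.3] [-1.   0.1] 146.9
head top [ 457.3 -354.6]
mount scn [ 416.1 -424.9] [ 430.5 -280.2] [ 457.1 -355.9] [-1.   0.1] 145.5
head scn [ 456.4 -358.3]
bar corners top [ 381.4 -261.2] [ 363.6 -429.4]
arm front corners [ 534.4 -277.6] [ 539.2 -364.9] [87.5]
tips [ 508.1 -287.2] [ 510.5 -360. ] [72.8]
back edge [ 636.5 -271.5] [ 644.2 -356.7] [85.5]
scene back corners z34? [ 635.5 -272.8] [ 636.9 -351.2]
scene fronts [ 529.2 -281.7] [ 536.3 -359.7] [ 504.2 -282.4] [ 512.1 -357.5]
housing front edge [ 582.1 -277. ] [ 586.3 -361.8]
```

The mount's post is at about (456.5, -356) mm and its x axis has a yaw of 174°. The reader's origin is at about (558, -320) mm and its yaw is 184°. That makes it 97 mm short and 46 mm to the right, which agrees with the task text. The plan is to grip the keypad housing lengthwise (61 mm), with one finger in front and one behind, and drag the reader home.

```bash
cat >> h.py <<'E'
def plan(xyz_mm,yaw_y):
    "single-row numbers to put TCP at xyz, tool down, tool y at world angle yaw_y deg"
    s=ctrl.get_state(); Rc=R.from_rotvec(s['tool_rot']); a=np.radians(yaw_y)
    y=np.array([np.cos(a),np.sin(a),0]); z=np.array([0,0,-1.]); Rt=R.from_matrix(np.column_stack([np.cross(y,z),y,z]))
    d=Rc.inv().apply(np.array(xyz_mm)/1000-s['position'])/.3; w=(Rc.inv()*Rt).as_rotvec()/np.radians(60)
    print('shift',d.round(3),'turn',w.round(3))
E
python3 -c "
from h import *
plan((612,-316,120),4)"
```

```text
shift [ 1.697 -0.618  0.341] turn [-1.000e-03 -1.000e-03 -1.316e+00]
```

Call:
jog_arm(
  moves=[0.12,-0.04,0,0,0,-0.09,1,0.24,-0.09,0,0,0,-0.18,1,0.36,-0.13,0,0,0,-0.27,1,0.48,-0.17,0,0,0,-0.36,1,0.6,-0.22,0,0,0,-0.45,1,0.72,-0.26,0,0,0,-0.54,1,0.84,-0.31,0,0,0,-0.63,1,0.96,-0.35,0,0,0,-0.72,1],
  newtons=20,
)

```text
time: 1.25
position: [0.4217, -0.4497, 0.2226]
tool_rot: [2.739, 1.538, 0.0]
ft_force: [0.7, 0.4, -0.1]
grip_width: 0.999
grip_force: 0.0
```

```bash
python3 -c "
from h import *
plan((612,-316,120),4)"
```

```text
shift [0.711 0.309 0.342] turn [ 0.    0.   -0.59]
```

Call:
jog_arm(
  moves=[0.12,0.05,0,0,0,-0.1,1,0.24,0.1,0.02,0,0,-0.2,1,0.36,0.15,0.07,0,0,-0.3,1,0.48,0.2,0.13,0,0,-0.4,1,0.6,0.25,0.2,0,0,-0.5,1,0.7,0.31,0.27,0,0,-0.58,1,0.7,0.31,0.34,0,0,-0.58,1,0.7,0.31,0.34,0,0,-0.58,1],
)

```text
time: 2.25
position: [0.6075, -0.3215, 0.1179]
tool_rot: [-2.158, -2.277, 0.003]
ft_force: [-0.3, -0.6, -0.3]
grip_width: 0.997
grip_force: 0.0
```

```bash
python3 -c "
from h import *
plan((612,-316,22),4); im=grab('wrist','w1.png'); print({k:im[k] for k in im if k!='pixels'})"
```

```text
shift [0.017 0.017 0.32 ] turn [-0.004 -0.002 -0.015]
{'fx': 309.70691628693146, 'fy': 309.70691628693146, 'cx': 323.08841824786987, 'cy': 200.85112127489, 'tool_from_camera': array([[-6.97319227e-04,  9.66314709e-01,  2.57362384e-01,
         7.09517435e-02],
       [ 9.99999755e-01,  6.91320004e-04,  1.13794280e-04,
        -5.36961133e-04],
       [-6.79586778e-05,  2.57362400e-01, -9.66314954e-01,
        -1.61870846e-01],
       [ 0.00000000e+00,  0.00000000e+00,  0.00000000e+00,
         1.00000000e+00]])}
```

View pics/w1.png

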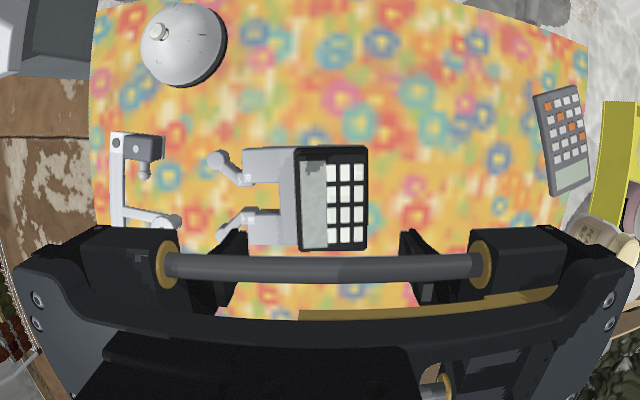

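The wrist view shows the housing between columns 295 and 367 and rows 147 and 250. The fingers straddle it along its length. I'll cast these points as a check.

```bash
cat >> h.py <<'E'
def wonz(im,s,u,v,z):
    a,b=u-im['cx'],v-im['cy']; r=np.hypot(a,b); t=r/im['fx']
    d=np.array([np.sin(t)*a/r,-np.sin(t)*b/r,-np.cos(t)]); M=im['tool_from_camera']; Rc=R.from_rotvec(s['tool_rot'])
    o=Rc.apply(M[:3,3])+s['position']; d=Rc.apply(M[:3,:3]@d); return ((o+d*(z-o[2])/d[2])*1000).round(1)[:2]
E
python3 - <<'E'
from h import *
s=ctrl.get_state(); im=ctrl.get_image('wrist')
for n,u,v,z in [('front -y',296,248,.04),('front +y',295,147,.04),('back +y',368,147,.038),('back -y',366,250,.038),('tip+y',216,160,.018),('arm +y',244,150,.018),('catch+y block',138,146,.026),('post head',168,220,.03)]: print(n,wonz(im,s,u,v,z))
E
```

```text
front -y [ 585.9 -358.6]
front +y [ 582.6 -273.7]
back +y [ 640.  -270.7]
back -y [ 646.1 -358.4]
tip+y [ 509.8 -289.2]
arm +y [ 536.  -279.7]
catch+y block [ 431.3 -275.8]
post head [ 462.6 -344.8]
```

Call:
jog_arm(
  moves=[0.01,0.01,0.02,0,0,-0.01,1,0.015,0.015,0.06,0,0,-0.01,1,0.015,0.015,0.12,0,0,-0.01,1,0.015,0.015,0.18,0,0,-0.01,1,0.015,0.015,0.24,0,0,-0.01,1,0.015,0.015,0.28,0,0,-0.01,1,0.015,0.015,0.3,0,0,-0.01,1,0.015,0.015,0.3,0,0,-0.01,1],
)

```text
time: 3.35
position: [0.6134, -0.317, 0.0302]
tool_rot: [-2.149, -2.291, 0.0]
ft_force: [-0.8, -0.2, -0.9]
grip_width: 1.001
grip_force: 0.0
```

```bash
python3 -c "
from h import *
plan((613,-316,22),4); grab('scene','s1.png')"
```

```text
shift [ 0.003 -0.001  0.027] turn [-0.    -0.    -0.006]
```

Next, go down to about 23 mm and close on the housing.

Call:
jog_arm(
  moves=[0.003,0,0.015,0,0,0,1,0.003,0,0.025,0,0,0,1,0.003,0,0.025,0,0,0,-0.5,0.003,0,0.025,0,0,0,-1,0.003,0,0.025,0,0,0,-1,0.003,0,0.025,0,0,0,-1,0.003,0,0.025,0,0,0,-1,0.003,0,0.025,0,0,0,-1],
  newtons=25,
)

```text
time: 4.4
position: [0.6136, -0.3163, 0.0232]
tool_rot: [2.149, 2.291, 0.0]
ft_force: [1.6, -1.0, -0.6]
grip_width: 0.696
grip_force: 25.0
```

Run:
```python
from h import *
print(ctrl.get_state()['grip_width']*87); grab('top','t1.png'); grab('wrist','w2.png')
a=cv2.imread('pics/t1.png')[145:295,305:455]; b=cv2.imread('pics/w2.png')
cv2.imwrite('pics/m1.png',np.vstack([cv2.resize(a,(450,450),interpolation=2)[:,:],]) if 0 else np.hstack([cv2.resize(a,(400,400),interpolation=2),b[:, 60:460]]))
```

```text
60.5723279574175
```

View pics/m1.png

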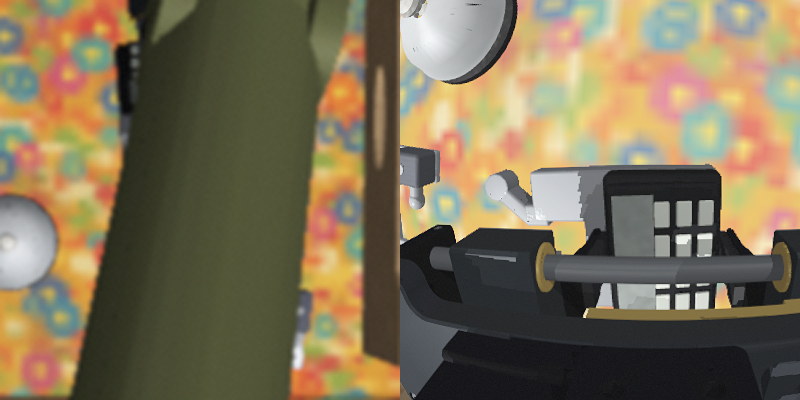

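Gripped at 60.6 mm, which matches the 61 mm housing. Next, line it up about 90 mm short of home.

```bash
python3 -c "
from h import *
plan((600,-371,23.2),-6)"
```

```text
shift [-0.179 -0.057 -0.   ] turn [0.    0.    0.161]
```

Call:
jog_arm(
  moves=[-0.02,-0.01,0,0,0,0.03,-1,-0.06,-0.02,0,0,0,0.06,-1,-0.1,-0.03,0,0,0,0.09,-1,-0.14,-0.045,0,0,0,0.13,-1,-0.17,-0.055,0,0,0,0.16,-1,-0.18,-0.057,0,0,0,0.161,-1,-0.18,-0.057,0,0,0,0.161,-1,-0.18,-0.057,0,0,0,0.161,-1],
)

```text
time: 5.5
position: [0.5992, -0.3725, 0.0232]
tool_rot: [2.334, 2.101, -0.003]
ft_force: [-1.6, -0.4, 2.6]
grip_width: 0.698
grip_force: 25.0
```

Run:
```python
from h import *
print(ctrl.get_state()['tool_rot'])
plan((600,-371,23.2),-6); plan((510.7,-361.7,23.2),-6)
a=grab('wrist','w3.png');b=grab('scene','s3.png')
A=cv2.imread('pics/w3.png')[60:330,:400];B=cv2.imread('pics/s3.png')[130:250,300:460]
cv2.imwrite('pics/m3.png',np.hstack([A,cv2.resize(B,(360,270),interpolation=2)]))
```

```text
[ 2.33446325  2.10083396 -0.00272053]
shift [ 0.005  0.002 -0.   ] turn [-0.     0.002 -0.001]
shift [ 0.005 -0.297  0.   ] turn [-0.     0.002 -0.001]
```

View pics/m3.png

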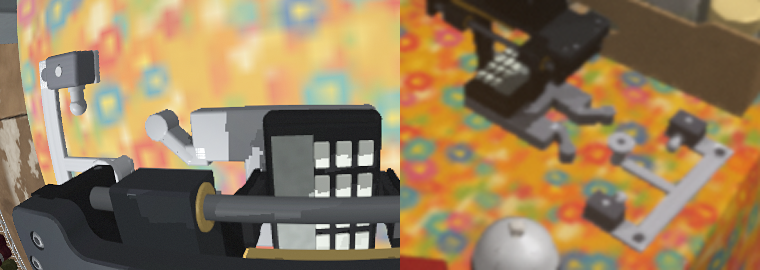

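The wrist crop shows the right arm tip at about (160,185) and the right catch nose at (78,166). The scene crop shows the post in front of the mouth. I'll check the lateral alignment numerically.

Run:
```python
from h import *
s=ctrl.get_state(); im=ctrl.get_image('wrist'); S=ctrl.get_image('scene')
m=np.array([-.9946,.104]); n=np.array([-.104,-.9946]); P=np.array([456.5,-356])
f=lambda q:np.round([(q-P)@m,(q-P)@n],1)
for k,u,v,z in [('tip',160,185,.018),('arm front corner',192,168,.018),('back corner side',380,166,.03),('nose',78,166,.016),('block',70,129,.026)]: print(k,f(wonz(im,s,u,v,z)))
g=lambda x,y,z:f(onz(S,300+(x-400)/2.25,130+y/2.25,z)[:2]*1000)
for k,x,y,z in [('post head',621,142,.03),('tipR',568,155,.018),('tipL',605,115,.018),('blkR',605,204,.026),('blkL',687,124,.026)]: print(k,g(x,y,z))
```

```text
tip [-43.9 -34.9]
arm front corner [-67.2 -44.6]
back corner side [-172.1  -46.4]
nose [ 28.4 -49.8]
block [ 23.1 -76.1]
post head [ 3.6 -1.6]
tipR [-32.5 -40.9]
tipL [-36.9  30.9]
blkR [ 36.6 -76.4]
blkL [39.1 67.1]
```

Call:
jog_arm(
  moves=[0.005,-0.02,0,0,0,0,-1,0.005,-0.05,0,0,0,0,-1,0.005,-0.08,0,0,0,0,-1,0.005,-0.11,0,0,0,0,-1,0.005,-0.14,0,0,0,0,-1,0.005,-0.16,0,0,0,0,-1,0.005,-0.18,0,0,0,0,-1,0.005,-0.18,0,0,0,0,-1],
)

```text
time: 6.7
position: [0.5452, -0.3641, 0.0231]
tool_rot: [-2.334, -2.101, 0.002]
ft_force: [-1.2, 1.3, 5.4]
grip_width: 0.693
grip_force: 25.0
```

Run:
```python
from h import *
plan((510.7,-361.7,23.2),-6); s=ctrl.get_state(); print(s['torque'],s['grip_width'])
```

```text
shift [-0.004 -0.115 -0.   ] turn [-0.001  0.    -0.   ]
[ 0.11039325 -0.16584898  0.03798247] 0.6929394197734559
```

Forces are low, so the throat is going round the post. Continue to nominal home.

Call:
jog_arm(
  moves=[0,-0.02,0,0,0,0,-1,0,-0.04,0,0,0,0,-1,0,-0.06,0,0,0,0,-1,0,-0.08,0,0,0,0,-1,0,-0.095,0,0,0,0,-1,0,-0.108,0,0,0,0,-1,0,-0.116,0,0,0,0,-1,0,-0.116,0,0,0,0,-1],
)

```text
time: 7.7
position: [0.5111, -0.3599, 0.0231]
tool_rot: [-2.334, -2.101, 0.0]
ft_force: [0.1, 2.9, 5.4]
grip_width: 0.696
grip_force: 24.9
```

Run:
```python
from h import *
plan((510.7,-361.7,23.2),-6)
```

```text
shift [-0.006 -0.001 -0.   ] turn [-0.001 -0.001 -0.001]
```

Call:
jog_arm(
  moves=[0,-0.004,0,0,0,0,-1,0,-0.008,0,0,0,0,-1,0,-0.012,0,0,0,0,-1,0,-0.016,0,0,0,0,-1,0,-0.016,0,0,0,0,-1,0,-0.016,0,0,0,0,-1,0,-0.016,0,0,0,0,-1,0,-0.016,0,0,0,0,-1],
)

```text
time: 8.7
position: [0.5093, -0.3602, 0.0235]
tool_rot: [2.331, 2.1, 0.004]
ft_force: [8.5, 0.3, 2.0]
grip_width: 0.698
grip_force: 25.0
```

Run:
```python
from h import *
plan((510.7,-361.7,23.2),-6)
grab('wrist','w4.png');grab('scene','s4.png')
A=cv2.imread('pics/w4.png')[60:330,:400];B=cv2.imread('pics/s4.png')[150:250,340:460]
cv2.imwrite('pics/m4.png',np.hstack([A,cv2.resize(B,(324,270),interpolation=2)]))
```

```text
shift [-0.004  0.005  0.001] turn [0.005 0.001 0.001]
```

View pics/m4.png

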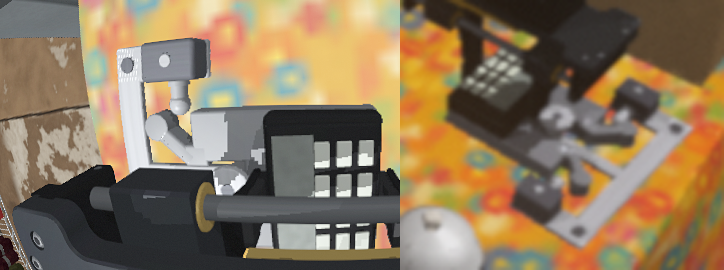

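The catch nose at (180,100) now appears to sit between the tip (165,125) and the arm shoulder (193,112), which is in the notch. I'll push a bit harder to confirm the hard stop.

Call:
jog_arm(
  moves=[0,-0.01,0,0,0,0,-1,0,-0.02,0,0,0,0,-1,0,-0.03,0,0,0,0,-1,0,-0.03,0,0,0,0,-1,0,-0.03,0,0,0,0,-1,0,-0.03,0,0,0,0,-1,0,-0.03,0,0,0,0,-1,0,-0.03,0,0,0,0,-1],
)

```text
time: 9.8
position: [0.5087, -0.3601, 0.0256]
tool_rot: [2.318, 2.093, 0.018]
ft_force: [22.8, -2.7, -4.7]
grip_width: 0.697
grip_force: 25.0
```

At 23 N the reader only moved 0.6 mm, so this is the hard stop. Relax, release and lift off.

Call:
jog_arm(
  moves=[0,0.015,0,0,0,0,-1,0,0.03,0,0,0,0,-1,0,0.038,0,0,0,0,-1,0,0.038,0,0,0,0,-1,0,0.038,0,0,0,0,0.2,0,0.038,0,0,0,0,1,0,0.038,0,0,0,0,1,0,0.038,0,0,0,0,1],
)

```text
time: 10.8
position: [0.5179, -0.3613, 0.0242]
tool_rot: [2.321, 2.093, 0.016]
ft_force: [23.4, -4.2, -12.3]
grip_width: 0.946
grip_force: 11.7
```

Call:
jog_arm(
  moves=[0,0,0,0,0,0,1,0,0,-0.03,0,0,0,1,0,0,-0.1,0,0,0,1,0,0,-0.2,0,0,0,1,0,0,-0.35,0,0,0,1,0.1,0.05,-0.5,0,0,0,1,0.25,0.15,-0.6,0,0,0,1,0.4,0.3,-0.6,0,0,0,1],
)

```text
time: 11.8
position: [0.6102, -0.253, 0.2071]
tool_rot: [2.336, 2.093, -0.003]
ft_force: [1.9, -0.2, -1.2]
grip_width: 1.002
grip_force: 0.0
```

Call:
jog_arm(
  moves=[0.15,0.1,0,0,0,0,1,0.3,0.2,0,0,0,0,1,0.45,0.25,0,0,0,0,1,0.5,0.3,0,0,0,0,1,0.5,0.3,0,0,0,0,1,0.5,0.3,0,0,0,0,1,0.5,0.3,0,0,0,0,1,0.5,0.3,0,0,0,0,1],
)

```text
time: 12.8
position: [0.7151, -0.1127, 0.2033]
tool_rot: [2.336, 2.1, -0.001]
ft_force: [-0.1, -0.4, 0.0]
grip_width: 0.996
grip_force: 0.0
```

Run:
```python
from h import *
grab('top','t5.png');grab('scene','s5.png')
A=cv2.imread('pics/t5.png')[180:290,330:440];B=cv2.imread('pics/s5.png')[150:250,340:450]
cv2.imwrite('pics/m5.png',np.hstack([cv2.resize(A,(400,400),interpolation=2),cv2.resize(B,(400,400),interpolation=2)]))
```

```text
(no output)
```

View pics/m5.png

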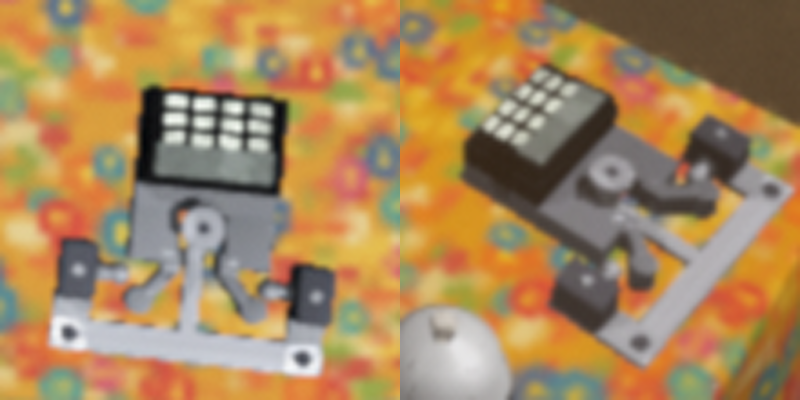

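The view shows the post head in the C and both noses near the notches. I'll measure the reader's position relative to the post.

```bash
python3 - <<'E'
from h import *
T=ctrl.get_image('top');S=ctrl.get_image('scene')
m=np.array([-.9946,.104]); n=np.array([-.104,-.9946]); P=np.array([456.5,-356])
f=lambda q:np.round([(q-P)@m,(q-P)@n],1)
k=110/400
t=lambda x,y,z:f(onz(T,330+x*k-.3,180+y*k-.3,z)[:2]*1000)
s=lambda x,y,z:f(onz(S,340+x*k-.3,150+y*.25-.3,z)[:2]*1000)
for a in [('backR -85,-45',145,88,.038),('backL',287,100,.038),('head',204,229,.03),('armR 24,-45',131,257,.018),('armL 24,45',272,270,.018),('tipR 48,-36',140,298,.018),('tipL',255,310,.018),('blkR 34,-74',79,268,.026),('blkL',317,296,.026)]: print(a[0],t(*a[1:]))
for a in [('head',612,172,.03),('blkR',588,280,.026),('blkL',721,133,.026),('tipR',641,265,.018),('tipL',708,195,.018)]: print('s',a[0],s(*a[1:]))
E
python3 - <<'E'
import cv2,numpy as np
A=cv2.imread('pics/t5.png')[225:275,340:425];B=cv2.imread('pics/s5.png')[175:235,375:445]
cv2.imwrite('pics/m6.png',np.vstack([cv2.resize(A,(500,294),interpolation=cv2.INTER_LANCZOS4),cv2.resize(B,(500,300),interpolation=cv2.INTER_LANCZOS4)]))
E
```

```text
backR -85,-45 [-79.6 -46.8]
backL [-81.5  41.1]
head [ 2.8 -1.3]
armR 24,-45 [ 25.1 -43.2]
armL 24,45 [23.8 45.2]
tipR 48,-36 [ 49.7 -35.1]
tipL [49.5 36.9]
blkR 34,-74 [ 34.9 -75.4]
blkL [36.4 72.7]
s head [191.6 158.8]
s blkR [215.1  78.4]
s blkL [229.8 237. ]
s tipR [233.2 116.7]
s tipL [242.4 193.1]
```

View pics/m6.png

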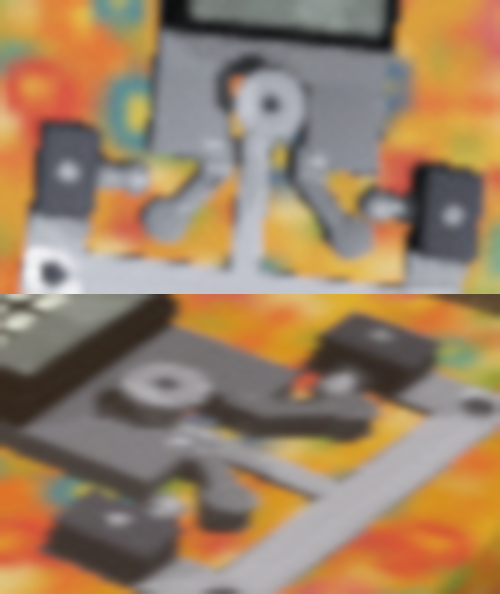

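Relative to the catch blocks, the reader is within about 1 mm of home along x and about 2 mm sideways. Both noses are fully out in the notches, and the arm is clear.

```bash
python3 -c "
from h import *
print(ctrl.close_job())"
```

```text
the job is handed in; nothing more can be done
None
```

I slid the card reader home on the mount and handed the job in at about 13 s; the judge's verdict wasn't returned. The last images show both catches out in the notches, the reader about 1 mm from fully home and about 2 mm off sideways, and the jars were never near the arm's path.

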